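Hold the leather knife against the honing drum through the guard slot

TASK

Draw the leather knife straight back out of its wooden block, pass its blade level through the narrow upright slot in the guard of the honing station, and push the sprung drum behind the slot back by about 10 mm. Finish while still gripping the knife there and pressing the drum back, with the blade standing clear of the slot's lower and upper ends and not jammed hard against the guard. Leave the jar, the wooden slicker and the hammer where they are.

Things in the scene. Friction and masses are not known exactly. Their poses are not given: they have to be found in the camera images.
- knife_centre (a point): Centre of the handle of the loose leather knife (about 0.15 kg), which stands on edge: pale wooden handle with a brass ferrule, 100 mm long (x), 18 mm thick (y), 30 mm tall (z), then a steel blade. x points from handle to blade, z up. It starts in the block with 60 mm of blade sheathed, this point 80 mm in front of the block's mouth and 37 mm above the table.
- knife_edge (a point): Middle of the cutting edge (an upright line) at the end of the knife's flat steel blade, 140 mm from the handle's centre along the knife's x axis and at the same height. The blade is 90 mm long, 4 mm thick and 30 mm tall, as tall as the handle. Same axes as the knife.
- block: Fixed wooden knife block, 64 mm wide, 72 mm tall. Origin on the table under the middle of its mouth; x points into it, away from the robot. Blade channel 8 mm wide, 22 to 60 mm above the table, 85 mm deep, roofed and closed at the far end: the knife leaves only straight back along -x. An 8 mm base board runs under the handle to x = -130 mm, a 22 mm high rest stands under the handle's rear end.
- slot (a point): Centre of the slot's near face in the fixed upright guard of the grey honing station; x points through the slot, away from the robot, y across, z up. Slot 6 mm wide (2 mm more than the blade), 40 mm tall, 30 to 70 mm above the table; guard 6 mm thick, 116 mm wide, top at 92 mm. Two bent lips stand 11 mm out towards the robot, about 14 mm apart at their mouth, and lead into the slot.
- drum_face (a point): The point of the upright cork-brown honing drum (70 mm diameter, 50 mm tall) nearest the slot, at the slot's height: at rest 36 mm beyond the slot's near face along the slot's x axis. It moves with the drum.
- drum (a joint): How far the drum's sled is pushed straight back from the slot along the slot's x axis, in m: 0 at rest, 0.022 at the end of its travel. The drum does not turn. Spring: about 2 N to start, 0.4 N more per mm (6 N at 10 mm).
- jar_centre (a point): Bystander: closed squat jar, 68 mm diameter, 75 mm tall, to the left of the work; the point is its middle.
- slicker_centre (a point): Bystander: dark turned wooden edge slicker standing upright, 40 mm diameter, 92 mm tall; the point is its middle.
- mallet_grip (a point): Bystander: small hammer with a wooden handle, lying flat; the point is on its handle.
There are look-alikes about, which are no part of the job. There is more than one size of the part that bears knife_centre; the job needs the largest. There is more than one size of the block; the one meant has the size given above.

How it is judged:
On the way, in this order (a step that is already met when the one before it is completed fails the run):
1. the knife is drawn straight back until its edge is out of the block's mouth (x of knife_edge in the frame of block below -0.002 m and contact force between the fingers and knife above 2 N), for 0.1 s.
2. the gripped blade has entered the guard slot (x of knife_edge in the frame of slot between 0.008 and 0.034 m and y of knife_edge in the frame of slot between -0.006 and 0.006 m and z of knife_edge in the frame of slot between -0.007 and 0.007 m and contact force between the fingers and knife above 2 N), for 0.05 s.
At the end, for the whole second after the job is handed in: The gripped knife reaches through the guard slot, level and upright within 0.1 rad, its edge within 4.7 mm of the slot's mid-height, and presses the drum back 5 to 16 mm; it pushes on the guard with less than 12 N and is held still there by the fingers (value of joint drum between 0.005 and 0.016 m and x of knife_edge in the frame of slot above 0.036 m and y of knife_edge in the frame of slot between -0.006 and 0.006 m and z of knife_edge in the frame of slot between -0.0047 and 0.0047 m and x of knife_centre in the frame of slot below -0.06 m and angle between knife_centre's own z axis and vertical below 0.1 rad and contact force between the fingers and knife above 2 N and contact force between knife and drum above 1 N and contact force between knife and guard below 12 N and linear speed of knife below 0.03 m/s); the arm keeps its last pose, push and grip.
It fails at once if a bystander is moved by more than 20 mm (distance of any of jar_centre, slicker_centre, mallet_grip from where it was at the start of the episode above 0.02 m).
It also fails if it takes over 51 s, if anything falls off the work surface, if the arm or the gripper's body presses on something with over 40 N, if the wrist force passes 120 N, or if a joint passes its speed limit or range.

ROBOT

A 7-joint arm with a two-finger parallel gripper is mounted at the origin on the work surface. World frame = base frame: x ahead of the robot, y to its left, z up, the work surface at z = 0. Lengths are in m, angles in rad, forces in N, time in s.
With the tool pointing down it reaches from about 0.4 to 0.875 m from the base axis. Payload 19.3 kg.
Tool frame: the origin (TCP) lies at the very end of the fingers, on their centre line; the grasp point (between the pads) lies 19 mm behind it; z points along the fingers, y is the line along which they close (so a half turn about z gives the same grasp; the last joint's range is limited). The gripper opens to 85 mm and grips with 20 to 120 N. Pads are 22 mm wide; open, the fingers measure 114 mm over their backs; the gripper's body (76 mm by 85 mm) begins 54 mm behind the grasp point. The pads swing forward as they close: fully open they stand 13 mm farther back than shut.
Start: joints at [1.067, 0.521, -0.036, 1.599, 0.021, 1.021, -0.113], TCP at [0.263, -0.567, 0.208] pointing down, gripper open.
Joint ranges: [-2.91, 2.91], [-0.3, 2.13], [-1.5, 1.42], [0.17, 2.43], [-1.26, 4.41], [0.16, 1.93], [-2.52, 2.52]. Speed limits (rad/s): [1.89, 1.89, 2.39, 2.39, 3.01, 3.01, 3.01].

INTERFACE

Orientations are given as [roll, pitch, yaw] about the fixed x, y, z axes, in that order (R = Rz(yaw) Ry(pitch) Rx(roll)).
In Python, from workcell import bot gives the robot as it stands.
- The arm moves only by the tool servo_tool, never from a script. Its argument "plan" is a list of rows, each a list of 7 numbers: the finger opening in cm, from 0 to 8.54, then the shift along the tool's x, y, z in cm, then the turn, a rotation vector about the tool's x, y, z in degrees. In form: [[fingers, x, y, z, wx, wy, wz], ...]. A call has 1 to 10 rows; each row is the pose to reach, as a shift and turn from the pose commanded when the call began, along the tool's axes at that moment; what a row does not reach only later rows make up. A row lasts 1/10 s, in which the tool goes at most 50 mm and 8.59 degrees, less where a joint would pass 70% of its speed; a pose out of reach is approached as far as the arm can. A call with a gripper value outside its range is refused whole. The fingers move at their own pace and stop on an object; "force" is the grip in N (left out, the last holds). Time passes only in rows, so rows that repeat a pose let the fingers close. It gives the time, the measured TCP pose, the force, the opening and the grip force at its end, in the units of the state.
- bot.observe(): the state, without advancing time (a new reading comes with each control period).
- bot.grab_frame(name): name is "scene" or "top"; returns a dict with "frame" (420x560x3 uint8, blue, green, red), "mtx" (3x3 intrinsics, pixels), "R" (3x3) and "t" (3): a world point X has camera coordinates R X + t. Camera axes: x right, y down, z forward; pixel columns grow to the right and rows downward; lengths in m; the calibration is good to about 2 mm. A picture is of the moment at which its call begins. There is no depth.
- bot.job_done(): hands the job in; it is judged then, once.
The state is a dict: "clock": time; "qpos": joint angles; "qd": joint speeds; "joint_efforts": joint torques, N m; "position": TCP position; "tool_rot": TCP orientation; "force": force on the tool from outside, world axes, zero at the start; "moment": the same for the moment, N m; "grip_width": finger opening in m; "finger_force": force on a finger pad.
Only numpy, scipy, OpenCV 4.12 (cv2) and the standard library are available. Lean on these libraries where they do the work, as an engineer would, in place of code of your own. Each camera call takes 0.05 s, during which the arm holds its last target. There are 200 camera calls.

## Working session

There is one attempt and no reset: what is moved stays moved. The work goes in short steps, Python scripts to look and compute and a tool call to move; the robot and the scene stay as the last step left them, time stands still between calls to the robot, and variables do not carry over. Pictures are saved under pics/ and viewed, at most 10 in all, crops included, and the job is handed in when it is done.

Besides the shell and the picture viewer there is one more tool, called after "Request:" as name(argument=value, ...), one argument or row to a line, values as JSON. servo_tool: Moves the arm, as the interface text tells. Its arguments: {"type":"object","properties":{"plan":{"type":"array","items":{"type":"array","items":{"type":"number"}}},"force":{"type":"number"}},"required":["plan"]}

```bash
mkdir -p pics; cat > h.py <<'E'
import numpy as np, cv2
from workcell import bot
def ray(f,u,v):
    d=f["R"].T@np.linalg.inv(f["mtx"])@np.array([u,v,1.]); c=-f["R"].T@f["t"]; return c,d
def onz(f,u,v,z):
    c,d=ray(f,u,v); return c+d*(z-c[2])/d[2]
def proj(f,X):
    p=f["mtx"]@(f["R"]@np.array(X)+f["t"]); return p[:2]/p[2]
E
python3 - <<'E'
from h import *
s=bot.observe(); print(s)
for n in("scene","top"):
    f=bot.grab_frame(n); cv2.imwrite(f"pics/{n}0.png",f["frame"]); np.save(f"pics/{n}0.npy",f,allow_pickle=True)
    print(n,f["mtx"].round(1).tolist(),(-f["R"].T@f["t"]).round(3),f["R"].round(3).tolist())
E
```

```text
{'clock': 0.0, 'qpos': array([ 1.06682547,  0.52201766, -0.03629217,  1.60001179,  0.02122437,
        1.02110552, -0.11280401]), 'qd': array([ 0.00018169,  0.00069073,  0.00113487,  0.00116959, -0.00079592,
        0.00071294,  0.00048263]), 'joint_efforts': array([-5.57930198e-04, -9.27104115e+01,  1.97979636e+00, -3.69932163e+01,
        1.78742077e-02,  8.14939354e-03, -8.08530262e-05]), 'position': array([ 0.26246722, -0.56680949,  0.20722253]), 'tool_rot': array([-3.14044192e+00,  1.21432815e-04,  4.33739220e-01]), 'force': array([ 0.18788274, -0.66281527,  0.01261013]), 'moment': array([ 0.03301478,  0.04549975, -0.00189498]), 'finger_force': 0.0, 'grip_width': 0.08520361938339406}
scene [[463.0, 0.0, 269.9], [0.0, 463.0, 209.5], [0.0, 0.0, 1.0]] [ 0.98  -0.389  1.096] [[0.638, 0.77, 0.011], [0.658, -0.537, -0.528], [-0.401, 0.344, -0.849]]
top [[407.8, 0.0, 284.6], [0.0, 407.8, 213.2], [0.0, 0.0, 1.0]] [0.455 0.009 1.302] [[0.023, -1.0, -0.012], [-0.998, -0.022, -0.062], [0.062, 0.013, -0.998]]
```

View pics/scene0.png

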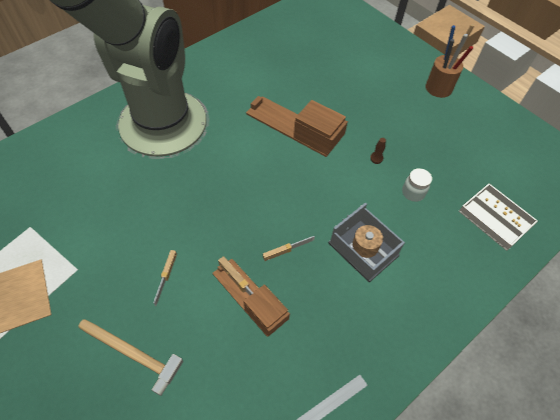

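View pics/top0.png

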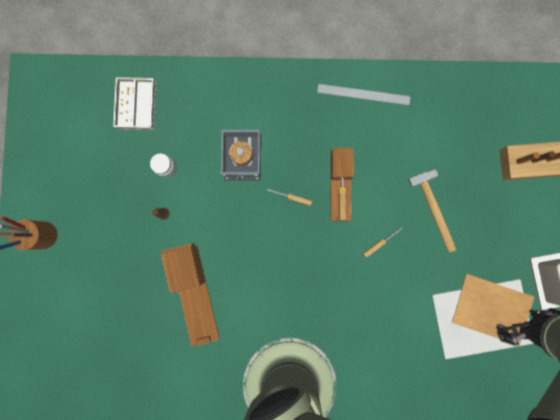

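The block holding the knife is at top (342,185), its handle at (343,203). The honing station is at (240,155) with its guard on the near side at row ~177. The jar is at (162,164), the slicker at (158,212) and the hammer at (435,210). Next I'll enlarge both work areas.

```bash
python3 - <<'E'
import cv2,numpy as np
t=cv2.imread("pics/top0.png"); s=cv2.imread("pics/scene0.png")
r=lambda im,x,y,w,h,k:cv2.resize(im[y:y+h,x:x+w],None,fx=k,fy=k,interpolation=cv2.INTER_CUBIC)
a=np.hstack([r(t,215,125,50,60,6),r(t,322,143,40,80,6)[:360]]) if 0 else None
A=r(t,215,122,55,65,7); B=r(t,322,145,45,80,7)[:560]
A=cv2.copyMakeBorder(A,0,560-A.shape[0],0,0,cv2.BORDER_CONSTANT)
cv2.imwrite("pics/c1.png",np.hstack([A,B]))
A=r(s,325,200,85,80,5);B=r(s,210,253,75,80,5)
cv2.imwrite("pics/c2.png",np.hstack([A,B])[:, :800])
E
```

```text
(no output)
```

View pics/c1.png

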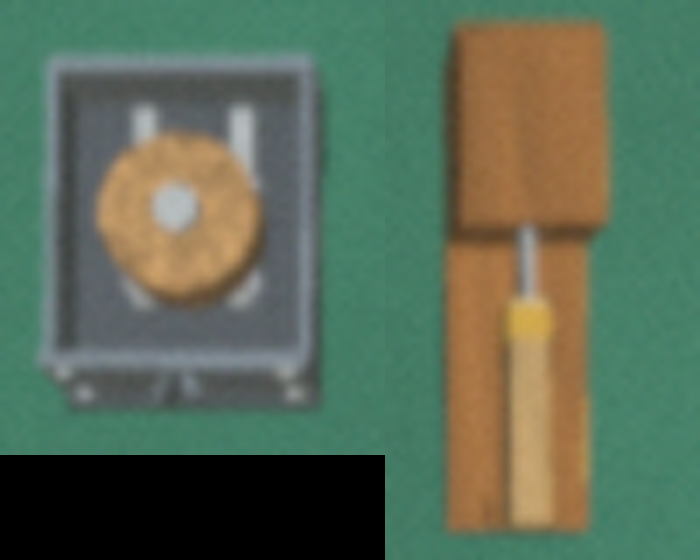

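View pics/c2.png

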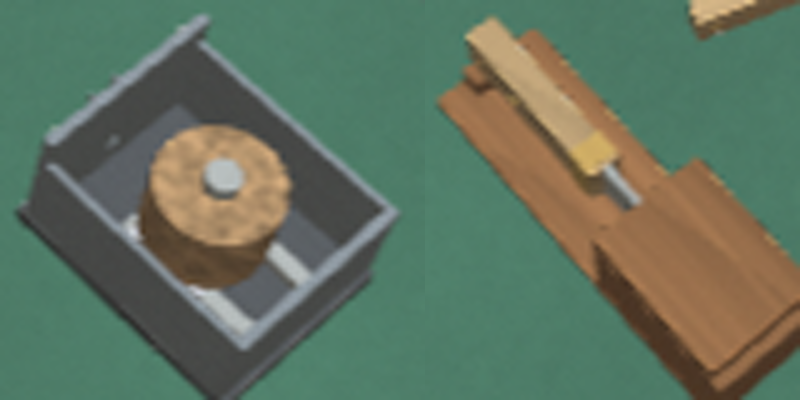

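The left crop shows the guard's top edge from (40,360) to (312,366), the lips at about (165,385) and (192,385), and the drum's top centre near (178,215). The right crop shows the handle from rear (531,527) to ferrule front (529,300), and the block's front top edge from (455,228) to (607,222).

```bash
python3 - <<'E'
from h import *
t=np.load("pics/top0.npy",allow_pickle=True).item(); s=np.load("pics/scene0.npy",allow_pickle=True).item()
S=lambda x,y:(215+x/7-.43,122+y/7-.43); B=lambda x,y:(322+(x-385)/7-.43,145+y/7-.43)
def P(n,uv,z): 
    p=onz(t,*uv,z); print(n,p.round(4),"scene px",proj(s,p).round(1)); return p
r=P("handle rear",B(531,527),.052); f=P("handle front",B(529,300),.052); print(np.linalg.norm(f-r),np.arctan2(*(f-r)[1::-1]))
a=P("bl fl",B(455,228),.072);b=P("bl fr",B(607,222),.072);c=P("bl bl",B(457,22),.072);d=P("bl br",B(605,22),.072)
print("width",np.linalg.norm(a-b),"yaw",np.arctan2(*(a-c)[1::-1])+np.pi,np.arctan2(*(b-d)[1::-1])+np.pi)
P("base rear mid",B(518,530),.008)
g=P("guard l",S(38,362),.092);h=P("guard r",S(310,368),.092);print(np.linalg.norm(g-h),np.arctan2(*(g-h)[1::-1])-np.pi/2, (g+h)/2)
P("lips",S(178,385),.07);P("lipL",S(166,385),.07);P("lipR",S(192,385),.07)
p=P("box bl",S(48,62),.06);q=P("box br",S(312,62),.06)
# drum top centre: by triangulation of cap
u,v=S(175,207); c1,d1=ray(t,u,v); c2,d2=ray(s,325+222/5-.4,200+178/5-.4)
k=np.linalg.lstsq(np.c_[d1,-d2],c2-c1,rcond=None)[0]; print("cap",c1+k[0]*d1,c2+k[1]*d2)
for n,a,b in(("guard l",(38,362),(50,138)),("guard r",(310,368),(203,18))):
    c1,d1=ray(t,*S(*a)); c2,d2=ray(s,325+b[0]/5-.4,200+b[1]/5-.4)
    k=np.linalg.lstsq(np.c_[d1,-d2],c2-c1,rcond=None)[0]; print(n,c1+k[0]*d1,c2+k[1]*d2)
E
```

```text
handle rear [ 0.5165 -0.152   0.052 ] scene px [219.9 257.2]
handle front [ 0.6163 -0.1498  0.052 ] scene px [245.3 285.7]
0.09989453907291376 0.022465642202329494
bl fl [ 0.6445 -0.1148  0.072 ] scene px [264.  282.2]
bl fr [ 0.6484 -0.1805  0.072 ] scene px [243.1 300.2]
bl bl [ 0.7348 -0.1143  0.072 ] scene px [289.1 310.5]
bl br [ 0.7361 -0.1786  0.072 ] scene px [267.8 328.4]
width 0.06583189563186445 yaw 0.005711781481330558 0.021926085781668547
base rear mid [ 0.5171 -0.1518  0.008 ] scene px [221.5 264.9]
guard l [0.6461 0.2212 0.092 ] scene px [365.1 202.8]
guard r [0.6459 0.1046 0.092 ] scene px [332.4 227.6]
0.11655693681036228 -0.00154214035531397 [0.64601035 0.16291152 0.092     ]
lips [0.6407 0.1637 0.07  ] scene px [346.5 217.9]
lipL [0.6406 0.1689 0.07  ] scene px [347.9 216.7]
lipR [0.6409 0.1576 0.07  ] scene px [344.8 219.2]
box bl [0.7849 0.2267 0.06  ] scene px [403.8 244.3]
box br [0.7872 0.1099 0.06  ] scene px [372.4 271.9]
cap [0.71658881 0.16579399 0.08158528] [0.71641014 0.16559171 0.08152106]
guard l [0.66024585 0.23689875 0.00233353] [ 0.61235184  0.16431028 -0.01793905]
guard r [0.62943367 0.0963873  0.19660533] [0.68625518 0.14897209 0.20970609]
```

Request:
servo_tool(
  plan=[
    [8.5,4,-2.2,0,0,0,2],
    [8.5,8,-4.4,0,0,0,5],
    [8.5,12.5,-7,0,0,0,8],
    [8.5,17,-9.5,0,0,0,11],
    [8.5,21.5,-12,1,0,0,14],
    [8.5,26,-14.5,2,0,0,17],
    [8.5,30.5,-17,3,0,0,20],
    [8.5,35,-19.5,4,0,0,22],
    [8.5,40,-22,5,0,0,23.6],
    [8.5,43,-24,6,0,0,23.6],
  ],
  force=60,
)

```text
clock: 1.1
position: [0.5493, -0.1727, 0.1492]
tool_rot: [3.141, -0.0, 0.021]
force: [0.1, -1.7, -0.1]
grip_width: 0.0849
finger_force: 0.0
```

```bash
python3 - <<'E'
from h import *
s=bot.observe(); print(s["clock"],s["position"],s["tool_rot"],s["qpos"].round(2))
# station edges: subpixel fits in the initial top image
t=np.load("pics/top0.npy",allow_pickle=True).item(); g=cv2.cvtColor(t["frame"],cv2.COLOR_BGR2LAB).astype(float)
A=g[:,:,1]  # green-ness: green low, grey ~128
def edge(rng,vert,z,lo,hi):
    pts=[]
    for k in rng:
        l=A[lo:hi,k] if vert else A[k,lo:hi]
        th=(l.min()+l.max())/2; i=np.where(np.diff(np.sign(l-th)))[0][0]
        e=lo+i+(th-l[i])/(l[i+1]-l[i]); p=onz(t,*((k,e) if vert else (e,k)),z); pts.append(p[:2])
    vx,vy,x0,y0=cv2.fitLine(np.array(pts,np.float32),cv2.DIST_HUBER,0,.01,.01).ravel(); 
    r=(np.array(pts)-[x0,y0])@[-vy,vx]; print(np.arctan(vy/vx) if abs(vx)>abs(vy) else -np.arctan(vx/vy),(x0,y0),r.std(),len(pts))
edge(range(135,168),0,.06,216,226); edge(range(225,256),1,.06,125,135)
print(A[135:165:6,216:228].round(0)); print(A[165:190,225:257:6].T.round(0))
E
```

```text
1.1 [ 0.54927762 -0.17269452  0.14921644] [ 3.14141885e+00 -3.76898852e-04  2.07319795e-02] [ 0.23  0.51 -0.04  1.79  0.03  0.84 -1.37]
0.023933833 (np.float32(0.731776), np.float32(0.22615439)) 0.0004033177690087922 33
0.019236164 (np.float32(0.78883415), np.float32(0.16922735)) 0.0002661225297075087 31
[[103. 104. 104. 104. 107. 113. 123. 126. 126. 126. 126. 126.]
 [104. 104. 104. 104. 104. 112. 122. 125. 125. 125. 126. 127.]
 [103. 104. 104. 103. 106. 116. 122. 126. 125. 125. 125. 126.]
 [104. 103. 105. 105. 106. 115. 123. 125. 127. 126. 125. 127.]
 [104. 103. 102. 103. 106. 115. 122. 125. 125. 127. 126. 127.]]
[[125. 126. 126. 125. 127. 124. 125. 126. 126. 125. 125. 125. 125. 123.
  121. 112. 106. 102. 104. 103. 102. 104. 103. 103. 103.]
 [127. 125. 127. 127. 127. 127. 127. 126. 126. 127. 125. 126. 126. 126.
  123. 116. 106. 103. 103. 103. 104. 102. 104. 103. 103.]
 [127. 127. 127. 126. 127. 125. 126. 127. 126. 126. 127. 125. 126. 126.
  124. 113. 106. 104. 103. 103. 103. 103. 103. 102. 102.]
 [129. 128. 127. 126. 126. 127. 126. 126. 126. 127. 126. 125. 125. 126.
  125. 114. 106. 102. 104. 103. 103. 102. 103. 103. 103.]
 [127. 126. 125. 126. 127. 124. 127. 125. 125. 126. 125. 127. 125. 126.
  123. 114. 106. 105. 103. 103. 102. 103. 103. 104. 104.]
 [126. 125. 126. 124. 126. 127. 126. 126. 126. 126. 126. 125. 126. 127.
  125. 115. 107. 103. 104. 103. 104. 103. 103. 103. 103.]]
```

Request:
servo_tool(
  plan=[
    [8.5,0.8,-0.9,1,0,0,0],
    [8.5,1.5,-1.7,3,0,0,0],
    [8.5,1.5,-1.7,5,0,0,0],
    [8.5,1.5,-1.7,5.5,0,0,0],
    [8.5,1.5,-1.7,5.5,0,0,0],
    [8.5,1.5,-1.7,5.5,0,0,0],
  ],
)

```text
clock: 1.7
position: [0.5629, -0.1576, 0.0953]
tool_rot: [3.141, -0.001, 0.021]
force: [1.0, -0.7, -0.1]
grip_width: 0.0853
finger_force: 0.0
```

Request:
servo_tool(
  plan=[
    [8.5,0.35,-0.65,1,0,0,0],
    [8.5,0.35,-0.65,2.5,0,0,0],
    [8.5,0.35,-0.65,4,0,0,0],
    [8.5,0.35,-0.65,5.5,0,0,0],
    [8.5,0.35,-0.65,6.8,0,0,0],
    [8.5,0.35,-0.65,7.4,0,0,0],
    [8.5,0.35,-0.65,7.4,0,0,0],
    [8.5,0.35,-0.65,7.4,0,0,0],
  ],
)

```text
clock: 2.5
position: [0.5663, -0.1506, 0.0207]
tool_rot: [3.142, -0.0, 0.022]
force: [0.2, 0.6, 0.6]
grip_width: 0.0847
finger_force: 0.0
```

Request:
servo_tool(
  plan=[
    [1.0,0,0,0,0,0,0],
    [1.0,0,0,0,0,0,0],
    [1.0,0,0,0,0,0,0],
    [1.0,0,0,0,0,0,0],
    [1.0,0,0,0,0,0,0],
    [1.0,0,0,0,0,0,0],
    [1.0,0,0,0,0,0,0],
    [1.0,0,0,0,0,0,0],
    [1.0,0,0,0,0,0,0],
    [1.0,0,0,0,0,0,0],
  ],
  force=70,
)

```text
clock: 3.5
position: [0.5661, -0.1505, 0.0209]
tool_rot: [3.142, -0.0, 0.022]
force: [-2.7, 0.7, 7.2]
grip_width: 0.0157
finger_force: 68.5
```

Request:
servo_tool(
  plan=[
    [1.0,-0.5,0,0,0,0,0],
    [1.0,-1.3,0,0,0,0,0],
    [1.0,-2.2,0,0,0,0,0],
    [1.0,-3.1,0,0,0,0,0],
    [1.0,-4.0,0,0,0,0,0],
    [1.0,-4.9,0,0,0,0,0],
    [1.0,-5.8,0,0,0,0,0],
    [1.0,-6.7,0,0,0,0,0],
    [1.0,-7.4,0,0,0,0,0],
    [1.0,-7.4,0,0,0,0,0],
  ],
)

```text
clock: 4.5
position: [0.4902, -0.1523, 0.0204]
tool_rot: [-3.141, 0.002, 0.021]
force: [-7.1, -0.1, 11.3]
grip_width: 0.0162
finger_force: 69.6
```

Request:
servo_tool(
  plan=[
    [1.0,-0.3,0,0,0,0,0],
    [1.0,-0.8,0,0,0,0,0],
    [1.0,-0.8,0,0,0,0,0],
  ],
)

```text
clock: 4.8
position: [0.4831, -0.1523, 0.0204]
tool_rot: [-3.141, 0.001, 0.022]
force: [-3.5, -0.5, 6.8]
grip_width: 0.0156
finger_force: 69.0
```

```bash
python3 - <<'E'
from h import *
s=bot.observe(); print(s["clock"],s["position"],s["tool_rot"],s["force"],s["moment"])
o=[]
for n,(x,y,w,h,k) in (("top",(300,140,90,120,5)),("scene",(150,210,120,120,5))):
    f=bot.grab_frame(n); np.save(f"pics/{n}1.npy",f,allow_pickle=True)
    im=cv2.resize(f["frame"][y:y+h,x:x+w],None,fx=3.7,fy=3.7,interpolation=cv2.INTER_CUBIC); o.append(im)
cv2.imwrite("pics/d1.png",np.hstack(o))
E
```

```text
4.8 [ 0.48307443 -0.15233845  0.02037466] [-3.14144309e+00  1.23400573e-03  2.17287106e-02] [-3.4992759  -0.50057875  6.7536612 ] [0.05548341 0.5720076  0.02894023]
```

View pics/d1.png

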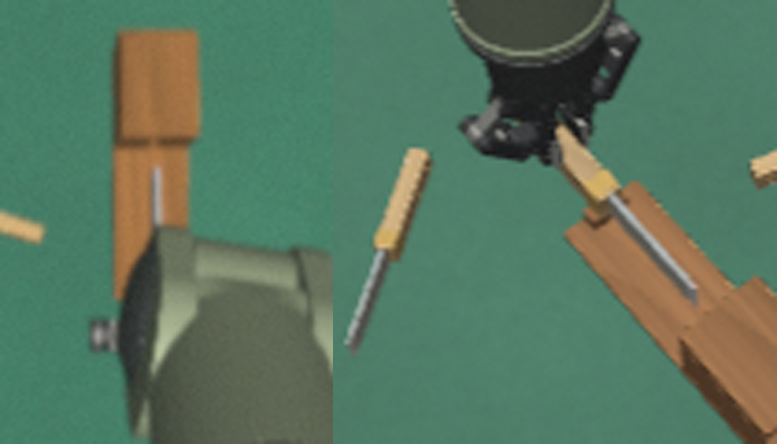

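The blade is out of the mouth: its tip is at top px (342,185), about 20 mm clear. The knife sits straight in the fingers. Now I'll lift and carry it.

Request:
servo_tool(
  plan=[
    [1.0,0,0,-1,0,0,0],
    [1.0,-0.3,0,-3,0,0,0],
    [1.0,-0.6,-1,-5,0,0,0],
    [1.0,-1,-3,-6,0,0,0],
    [1.0,-1.3,-6,-6,0,0,0],
    [1.0,-1.3,-9.5,-6,0,0,0],
    [1.0,-1.3,-13,-6,0,0,0],
    [1.0,-1.3,-16.5,-6,0,0,0],
    [1.0,-1.3,-20,-6,0,0,0],
    [1.0,-1.3,-23,-6,0,0,0],
  ],
)

```text
clock: 5.9
position: [0.4655, 0.0791, 0.0809]
tool_rot: [-3.142, 0.001, 0.023]
force: [-0.1, -0.9, -2.3]
grip_width: 0.0156
finger_force: 68.6
```

Request:
servo_tool(
  plan=[
    [1.0,0,-3,0,0,0,0],
    [1.0,0,-5.5,0,0,0,0],
    [1.0,0,-7.2,1,0,0,0],
    [1.0,0,-8.2,2.5,0,0,0],
    [1.0,0,-8.2,4,0,0,0],
    [1.0,0,-8.2,4.7,0,0,0],
    [1.0,0,-8.2,4.7,0,0,0],
    [1.0,0,-8.2,4.7,0,0,0],
  ],
)

```text
clock: 6.7
position: [0.4644, 0.159, 0.034]
tool_rot: [3.141, 0.0, 0.021]
force: [-0.4, -0.5, -1.6]
grip_width: 0.0156
finger_force: 68.6
```

```bash
python3 - <<'E'
from h import *
s=bot.observe(); print(s["clock"],s["position"],s["tool_rot"],s["force"],s["moment"])
o=[]
for n,(x,y,w,h) in (("top",(205,120,90,100)),("scene",(255,160,120,100))):
    f=bot.grab_frame(n); np.save(f"pics/{n}2.npy",f,allow_pickle=True)
    o.append(cv2.resize(f["frame"][y:y+h,x:x+w],None,fx=3.7,fy=3.7,interpolation=cv2.INTER_CUBIC))
    for d in(0,.05,.09,.14):
        c,q=np.cos(.022),np.sin(.022); p=s["position"]+[d*c,d*q,.0315]; u=proj(f,p); print(n,d,((u-[x,y])*3.7+(0 if n=="top" else np.array([333,0]))).round(0))
    for p in([.6457,.1637,.07],[.6457-.011,.1635,.07]): print(n,"slot",((proj(f,p)-[x,y])*3.7+(0 if n=="top" else np.array([333,0]))).round(0))
cv2.imwrite("pics/d2.png",np.hstack(o))
E
```

```text
6.7 [0.46438356 0.1590008  0.0339832 ] [3.14149340e+00 2.63845991e-05 2.13089507e-02] [-0.35210414 -0.47571556 -1.5767282 ] [-0.02693316  0.04053978 -0.0267524 ]
top 0 [130. 424.]
top 0.05 [130. 363.]
top 0.09 [130. 314.]
top 0.14 [131. 254.]
top slot [130. 203.]
top slot [129. 217.]
scene 0 [499.  62.]
scene 0.05 [545. 105.]
scene 0.09 [583. 140.]
scene 0.14 [633. 184.]
scene slot [676. 219.]
scene slot [665. 208.]
```

View pics/d2.png

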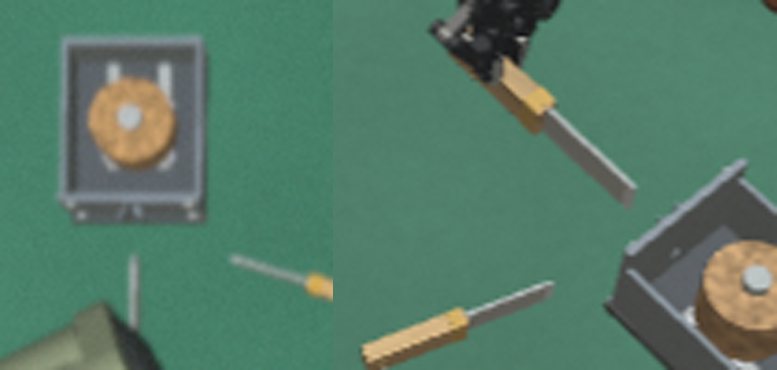

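The tip is at top (133,256) and scene (634,185), within about 1 mm of the prediction. The lips are at about (124..137,212). Next I'll fit the lateral offset at subpixel level.

```bash
python3 - <<'E'
from h import *
f=np.load("pics/top2.npy",allow_pickle=True).item(); s=np.load("pics/scene2.npy",allow_pickle=True).item()
A=cv2.cvtColor(f["frame"],cv2.COLOR_BGR2LAB).astype(float)
pts=[]
for r in range(191,207):
    l=A[r,232:252,1]-104; l[l<4]=0; 
    u=232+(l*np.arange(20)).sum()/l.sum(); p=onz(f,u,r,.0655); pts.append(p[:2])
pts=np.array(pts); k=np.polyfit(pts[:,0],pts[:,1],1); print("blade line slope",k[0],"y at .605",np.polyval(k,.605),"tcp line",.159+.0213*(.605-.4644),"res",(pts[:,1]-np.polyval(k,pts[:,0])).std(),"y at slot .6457",np.polyval(k,.6457))
L=A[:,:,0]
for r in range(173,181): print(r,L[r,232:248].astype(int), onz(f,240,r,.07)[:2].round(4))
# drum cap centroid & disc centroid
m=((A[:,:,2]>140)&(A[:,:,0]>90)).astype(np.uint8); m[:, :225]=0;m[:,256:]=0;m[:138]=0;m[170:]=0
y,x=np.nonzero(m); print("drum",x.mean(),y.mean(),len(x))
b=A[145:160,232:250,2]<135; yy,xx=np.nonzero(b); print("cap px",232+xx.mean(),145+yy.mean(),len(xx), onz(f,232+xx.mean(),145+yy.mean(),.08))
E
```

```text
blade line slope -0.28929854451147785 y at .605 0.15474201325413708 tcp line 0.16199478 res 0.0027363659067950736 y at slot .6457 0.1429675624925199
173 [143 147 143 144 144 143 147 148 150 149 149 150 151 147 148 148] [0.6517 0.164 ]
174 [124 124 121 124 124 126 134 134 132 135 135 132 132 134 130 133] [0.6486 0.1639]
175 [100  99  99 100  97 101 114 105 107 124 123 107 102 102 107 102] [0.6456 0.1638]
176 [ 91  92  93  92  97 108 113  97 102 133 133 109  92  89  89  91] [0.6425 0.1637]
177 [ 92  95  93  95 100 113 108  91  94 125 135 112  96  93  96  92] [0.6394 0.1636]
178 [ 99  99  95  98 106 114  96  86  90 106 120 109  98  99  98  97] [0.6364 0.1635]
179 [ 99 103 102  99 103 103  92  89  94  97  99 100  93  98  99  99] [0.6333 0.1634]
180 [105 105 106 107 109 107 105 103 104 106 109 104 101 107 104 108] [0.6302 0.1634]
drum 240.42751842751844 152.5085995085995 407
cap px 239.5185185185185 151.11111111111111 27 [0.71701826 0.1661565  0.08      ]
```

```bash
python3 - <<'E'
from h import *
f=np.load("pics/top2.npy",allow_pickle=True).item()
A=cv2.cvtColor(f["frame"],cv2.COLOR_BGR2LAB).astype(float)
for r in range(187,207,2): print(r,A[r,234:248,1].astype(int))
pts=[]
for r in range(191,202):
    l=A[r,237:246,1]-104.5; l[l<0]=0; u=237+(l*np.arange(9)).sum()/l.sum(); p=onz(f,u,r,.0655); pts.append([*p[:2],u])
pts=np.array(pts); k=np.polyfit(pts[:,0],pts[:,1],1); print(pts.round(4)); print(k[0],np.polyval(k,.605),np.polyval(k,.6457))
E
```

```text
187 [103 103 103 104 103 103 103 105 104 102 103 103 103 102]
189 [103 103 104 103 104 106 110 115 111 104 103 102 104 102]
191 [104 104 103 102 103 109 118 123 117 107 104 103 103 102]
193 [104 103 104 104 103 109 119 124 118 106 103 104 104 102]
195 [103 103 103 103 104 110 119 124 120 107 103 104 102 103]
197 [103 103 104 102 103 110 119 124 119 107 104 102 103 102]
199 [104 104 103 102 103 110 120 122 119 107 103 104 104 103]
201 [107 103 104 103 104 109 119 123 119 108 103 103 102 104]
203 [118 113 106 104 103 110 117 123 118 108 105 103 103 103]
205 [121 121 113 107 106 108 119 124 118 106 103 104 103 104]
[[5.971000e-01 1.602000e-01 2.409029e+02]
 [5.941000e-01 1.602000e-01 2.408496e+02]
 [5.910000e-01 1.601000e-01 2.408692e+02]
 [5.879000e-01 1.599000e-01 2.408938e+02]
 [5.849000e-01 1.598000e-01 2.409130e+02]
 [5.818000e-01 1.595000e-01 2.409633e+02]
 [5.787000e-01 1.597000e-01 2.408938e+02]
 [5.757000e-01 1.595000e-01 2.409099e+02]
 [5.726000e-01 1.595000e-01 2.408739e+02]
 [5.696000e-01 1.595000e-01 2.408716e+02]
 [5.665000e-01 1.591000e-01 2.409640e+02]]
0.033034384649621905 0.16049204976742074 0.16183654922266036
```

Request:
servo_tool(
  plan=[
    [1.0,0,-0.2,0,0,0,0],
    [1.0,0.4,-0.32,0,0,0,0],
    [1.0,1.1,-0.32,0,0,0,0],
    [1.0,1.8,-0.32,0,0,0,0],
    [1.0,2.4,-0.32,0,0,0,0],
    [1.0,2.8,-0.32,0,0,0,0],
    [1.0,3.0,-0.32,0,0,0,0],
    [1.0,3.0,-0.32,0,0,0,0],
    [1.0,3.0,-0.32,0,0,0,0],
  ],
)

```text
clock: 7.7
position: [0.494, 0.1631, 0.0335]
tool_rot: [3.142, 0.0, 0.022]
force: [-0.6, 0.2, -1.4]
grip_width: 0.0154
finger_force: 68.6
```

```bash
python3 - <<'E'
from h import *
s=bot.observe(); print(s["position"],s["force"],s["moment"])
f=bot.grab_frame("top"); s=bot.grab_frame("scene")
a=cv2.resize(f["frame"][165:215,220:260],None,fx=9,fy=9,interpolation=cv2.INTER_CUBIC)
b=cv2.resize(s["frame"][190:240,320:360],None,fx=9,fy=9,interpolation=cv2.INTER_CUBIC)
cv2.imwrite("pics/d3.png",np.hstack([a,b]))
A=cv2.cvtColor(f["frame"],cv2.COLOR_BGR2LAB).astype(int)
for r in range(173,192,1): print(r,A[r,232:248,0])
E
```

```text
[0.49397855 0.16313206 0.03346005] [-0.56442551  0.15395686 -1.36733941] [-0.02069677  0.05940869 -0.02766931]
173 [145 143 144 142 143 144 148 150 146 150 147 149 149 148 149 150]
174 [124 122 122 122 120 124 130 131 133 134 137 134 133 133 134 132]
175 [ 97  98 101  97  97 102 110 105 106 124 121 107 103 103 105 105]
176 [ 95  91  91  92  95 107 114  99 101 134 132 109  92  88  92  90]
177 [ 94  94  91  96 100 114 109  91  99 124 135 111  97  94  93  93]
178 [ 97  98  95 100 106 113 100  97  99 108 116 109  99  97  93  98]
179 [ 99  98  98 101 100 104 101 112 112 106 104  99  98 100  98  98]
180 [106 107 108 108 107 107 114 127 127 112 106 105 104 101 108 107]
181 [122 118 121 120 119 122 131 149 139 119 118 120 119 120 119 122]
182 [129 128 127 126 127 130 139 157 147 125 124 124 127 128 125 127]
183 [128 125 128 126 126 129 139 164 147 120 120 125 128 124 128 126]
184 [124 125 126 126 123 125 139 158 147 121 120 129 126 125 127 129]
185 [126 125 124 123 126 126 137 162 145 120 121 125 128 129 126 126]
186 [125 126 124 126 124 126 138 159 149 118 118 125 127 127 124 129]
187 [121 124 119 125 125 129 139 160 144 116 123 130 128 127 127 126]
188 [108 114 122 124 125 126 137 156 145 115 119 125 128 126 128 125]
189 [ 99  98 114 124 127 126 138 159 145 118 121 126 125 127 122 126]
190 [107  90  95 119 125 127 139 159 145 118 119 123 124 123 124 126]
191 [119  86  81 104 120 122 136 161 146 117 121 126 124 124 127 124]
```

View pics/d3.png

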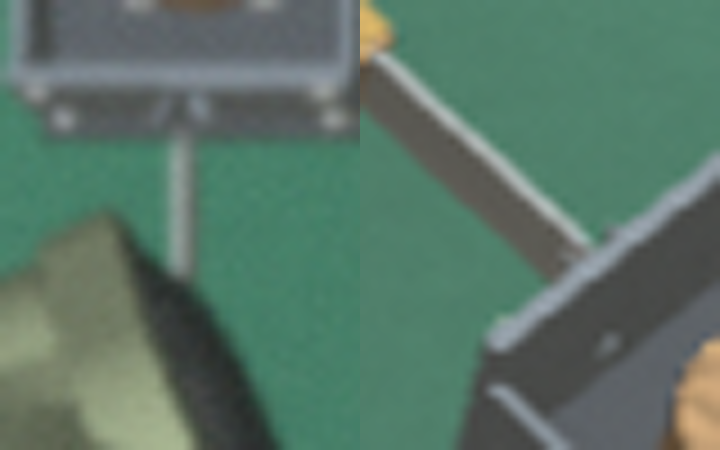

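The blade's tip is at the lips' mouth (crop 182,135), centred between the lips to within 1 mm. I'll shift it slightly and go in.

Request:
servo_tool(
  plan=[
    [1.0,0.3,0.05,0,0,0,0],
    [1.0,0.7,0.07,0,0,0,0],
    [1.0,1.1,0.07,0,0,0,0],
    [1.0,1.5,0.07,0,0,0,0],
    [1.0,1.5,0.07,0,0,0,0],
  ],
)

```text
clock: 8.3
position: [0.5098, 0.1628, 0.0335]
tool_rot: [-3.141, -0.0, 0.022]
force: [-0.4, 0.7, -2.0]
grip_width: 0.0157
finger_force: 68.6
```

Request:
servo_tool(
  plan=[
    [1.0,0.3,0,0,0,0,0],
    [1.0,0.6,0,0,0,0,0],
    [1.0,0.9,0,0,0,0,0],
    [1.0,1.2,0,0,0,0,0],
    [1.0,1.5,0,0,0,0,0],
    [1.0,1.5,0,0,0,0,0],
    [1.0,1.5,0,0,0,0,0],
  ],
)

```text
clock: 9.0
position: [0.5243, 0.1631, 0.0335]
tool_rot: [-3.142, -0.0, 0.022]
force: [0.1, -1.3, -2.1]
grip_width: 0.0153
finger_force: 68.6
```

Request:
servo_tool(
  plan=[
    [1.0,0.3,0,0,0,0,0],
    [1.0,0.6,0,0,0,0,0],
    [1.0,0.9,0,0,0,0,0],
    [1.0,1.2,0,0,0,0,0],
    [1.0,1.5,0,0,0,0,0],
    [1.0,1.5,0,0,0,0,0],
    [1.0,1.5,0,0,0,0,0],
  ],
)

```text
clock: 9.7
position: [0.5392, 0.1635, 0.0335]
tool_rot: [-3.142, -0.0, 0.022]
force: [0.2, -0.1, -1.2]
grip_width: 0.0155
finger_force: 68.6
```

Request:
servo_tool(
  plan=[
    [1.0,0.2,0,0,0,0,0],
    [1.0,0.4,0,0,0,0,0],
    [1.0,0.6,0,0,0,0,0],
    [1.0,0.6,0,0,0,0,0],
    [1.0,0.6,0,0,0,0,0],
  ],
)

```text
clock: 10.2
position: [0.545, 0.1635, 0.0334]
tool_rot: [3.141, 0.0, 0.022]
force: [-3.0, -0.2, -1.9]
grip_width: 0.0153
finger_force: 68.6
```

Request:
servo_tool(
  plan=[
    [1.0,0.2,0,0,0,0,0],
    [1.0,0.4,0,0,0,0,0],
    [1.0,0.6,0,0,0,0,0],
    [1.0,0.7,0,0,0,0,0],
    [1.0,0.7,0,0,0,0,0],
    [1.0,0.7,0,0,0,0,0],
    [1.0,0.7,0,0,0,0,0],
  ],
)

```text
clock: 10.9
position: [0.5517, 0.1637, 0.0333]
tool_rot: [3.141, 0.001, 0.022]
force: [-5.3, -0.9, -1.7]
grip_width: 0.0155
finger_force: 68.6
```

```bash
python3 - <<'E'
from h import *
F=[]
f=bot.grab_frame("top"); g=bot.grab_frame("scene")
for i in range(3): F.append(bot.observe()["force"]); bot.grab_frame("top")
s=bot.observe(); print(s["clock"],s["position"],s["tool_rot"],np.array(F).round(1).tolist(),s["moment"])
A=cv2.cvtColor(f["frame"],cv2.COLOR_BGR2LAB).astype(float)
b=A[140:160,232:250,2]<135; b[:3]=0; yy,xx=np.nonzero(b); print("cap px",232+xx.mean(),140+yy.mean(),len(xx))
a=cv2.resize(f["frame"][125:205,215:265],None,fx=7,fy=7,interpolation=cv2.INTER_CUBIC)
c=cv2.resize(g["frame"][185:265,325:385],None,fx=7,fy=7,interpolation=cv2.INTER_CUBIC)
cv2.imwrite("pics/d4.png",np.hstack([a,c]))
E
```

```text
11.15 [0.55172991 0.16367397 0.03335698] [3.14138512e+00 1.05865575e-03 2.19273694e-02] [[-6.6, -1.2, -0.6], [-6.8, -0.1, -1.8], [-5.8, -1.2, -0.8]] [-0.13985203  1.423806    0.04258888]
cap px 238.76470588235293 149.8235294117647 34
```

View pics/d4.png

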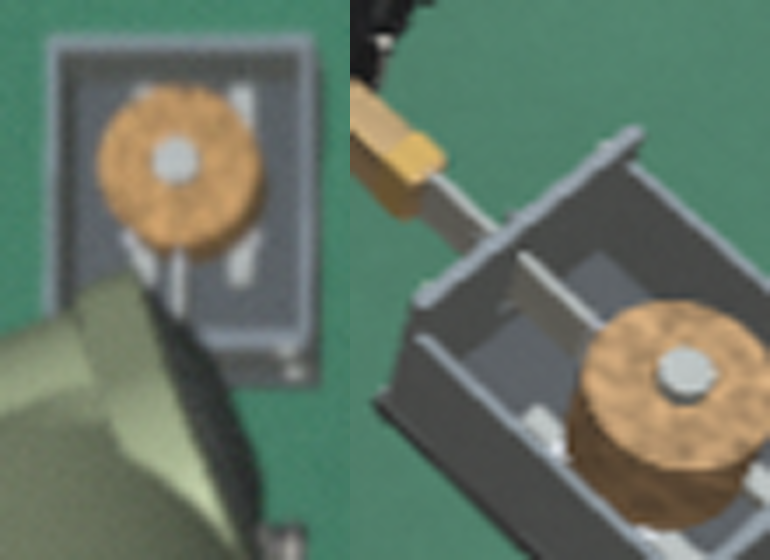

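The blade is through the guard (crop 180,290) and pressing the drum. The drum cap has moved about 3.7 px, or roughly 11 mm, and the 6 N push fits about 10 mm. There is no side load. I'll hand it in.

```bash
python3 -c "
from h import *
print(bot.job_done())"
```

```text
the job is handed in; nothing more can be done
None
```

I handed the job in at about 11 s with the knife gripped through the guard slot and pressing the drum back about 10–11 mm at roughly 6 N, with almost no side force; the bystanders were left alone, and no verdict was returned.

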